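# Dispense grinding balls and hold the gate open

## Robot

A 6-joint arm with a two-finger parallel gripper is mounted at the origin on a cart in front of the work surface, level with it; the furniture and walls round the work are solid. World frame = base frame: x ahead of the robot, y to its left, z up, the work surface at z = 0. Lengths are in m, angles in rad, forces in N, time in s.
With the tool pointing down it reaches from about 0.375 to 0.9 m from the base axis. Payload 3.1 kg.
Tool frame: the origin (TCP) lies midway between the tips of the shut fingers; the grasp point (between the pads) lies robot.tcp_to_grasp behind it (robot.tcp_to_grasp is the distance from the TCP to the grasp point, in m); z points along the fingers, y is the direction in which the jaws open and shut (so a half turn about z gives the same grasp; the last joint's range is limited). The gripper opens to 87 mm and grips with 3 to 60 N. Pads are 19 mm wide; open, the fingers measure 117 mm over their backs; the gripper's body (75 mm by 190 mm) begins 51 mm behind the grasp point.
Start: joints at [-1.363, 0.527, 1.433, -0, 1.181, -0.178], TCP at [0.236, -0.579, 0.223] pointing down, gripper open.
Joint ranges: [-3.08, 3.08], [-0.75, 2.2], [0.22, 2.44], [-1.43, 4.57], [0, 2.65], [-2.85, 2.85]. Speed limits (rad/s): [2.79, 2.79, 3.14, 3.14, 3.14, 3.14].

## Interface

Orientations are given as a unit quaternion [x, y, z, w].
In Python, from rig import robot, cams, nets gives the robot as it stands. The module is installed in compiled form; this text tells all that it offers.
- The arm moves only by the tool play_rows, never from a script. Its argument "commands" is a list of rows, each an object of numbers: "x", "y", "z": the shift along the tool's x, y, z in mm; "spin": the turn about the tool's z in rad. In form: [{"x": .., "y": .., "z": .., "spin": ..}, ...]. A call has 1 to 8 rows; each row shifts and turns the pose as measured when the row begins, along the tool's axes as they then stand; what a row does not reach is not made up. A row lasts 1/10 s, in which the tool goes at most 50 mm and 8.59 degrees, less where a joint would pass 70% of its speed; a pose out of reach is approached as far as the arm can. A call is refused whole if a number of a shift passes 50 or a number of a turn 0.15, either way. A call with a gripper value outside its range is refused whole. "grip" is the opening, from 0 (shut) to 1 (fully open), set as the call begins (left out, the last holds). The fingers move at their own pace and stop on an object; "newtons" is the grip in N (left out, the last holds). Time passes only in rows, so rows that do not move let the fingers close. It gives the time, the measured TCP pose, the force and the opening at its end, in the units of the state.
- robot.get_obs(): the state, without advancing time (a new reading comes with each control period).
- cams.camera(name): name is "side" or "top"; returns a dict with "img" (480x640x3 uint8, red, green, blue), "fx", "fy", "cx", "cy" (pixels), "world_to_cam" (4x4, takes a point from world to camera coordinates). Camera axes: x right, y up, looking along -z (the intrinsics and any distortion apply to the point x, -y, -z); pixel columns grow to the right and rows downward; lengths in m; the calibration is good to about 2 mm. A picture is of the moment at which its call begins. There is no depth.
- robot.hand_in(): hands the job in, once; it reports no verdict.
Trained networks look in a picture, given as the dict that the camera call returned (one of the last four; its "shot" number tells which), for a name from the list of things; names that differ only in an ending like _2 or _b are one class to them, and where a whole thing is asked for, a point or a joint stands for the part that bears it (a point fixed in the world has none). Each returns a list of dicts, best first, with "conf" (0 to 1); they miss things now and then, are a little off and sometimes report something else, mostly with a low value. They report only what shows in the picture. A call takes as long as a camera call. They do not tell look-alikes from the thing itself.
- nets.outline_of(picture, name): "region" (480x640 bool, what is visible of it) and "pixel" ([column, row] in pixels, amid what is visible of it).
The state is a dict: "time": time; "q": joint angles; "joint_velocities": joint speeds; "joint_torque": joint torques, N m; "position": TCP position; "tool_rot": TCP orientation; "ft_force": force on the tool from outside, world axes, zero at the start; "moment": the same for the moment, N m; "grip_width": finger opening in m.
Only numpy, scipy, OpenCV 4.12 (cv2) and the standard library are available. Lean on these libraries where they do the work, as an engineer would, in place of code of your own. Each camera call takes 0.05 s, during which the arm holds its last target.

## Task

Set the white handled pan upright on the ball dispenser's base plate, centred under the spout, while the gate slide is still shut, and let go of it. Then take the grey grip of the sprung gate slide, pull it out until the slide's shoulder stands at the scribed line so that all three steel balls drop into the pan, and keep it there: the program finishes while the gripper is still holding the slide at the line, because it springs shut when released. Leave the other things on the bench alone.

Things in the scene. Friction and masses are not known exactly. Their poses are not given: they have to be found in the camera images.
- place (a point): Where the pan's bowl belongs: spot on the top face (6 mm above the bench) of the dispenser's white base plate, straight under the spout, inside a thin grey ring of 68 mm diameter. The plate reaches 60 mm in front of the spot, 65 mm to each side; the white column begins 62 mm behind it. Dispenser axes: x to its back, y the slide's pulling direction, z up.
- dispenser: The ball dispenser, fixed to the bench; origin on the bench under point place. Seen from its axes: over the spot a spout, lower edge 68 mm above the bench; pale metal bed 80 to 88 mm high (x -24 to +66, y -85 to +75 mm); clear upright magazine with the balls and a 33 mm wide cap, up to 156 mm. The space under the bed is open to the front and to both sides.
- mark (a point): Scribed black line across the top of the pale metal bed, 60 mm from the spout axis in the pulling direction; point on the slide's centre line at the height of the slide's top (96.5 mm above the bench). Axes as for the dispenser.
- slide_shoulder (a point): Centre of the dark steel slide's shoulder: the edge where the 32 mm wide slide steps down to its 16 mm wide arm. Shut, it is 40 mm short of the line; pulled rightly it stands at the line, directly at point mark. Moves with the slide; same axes.
- slide_grip (a point): Middle of the grey upright grip at the end of the slide's arm, 22 mm (dispenser x) by 26 mm (dispenser y, the pulling direction), from 86 to 132 mm above the bench; this point is 115 mm above the bench. Pinch its two flat x faces from above. Shut, it is 118 mm from the spout axis along dispenser y. Moves with the slide.
- slide (a joint): Travel of the gate slide in m along dispenser +y: 0 shut (its start), 0.04 at the line with the gate's 24 mm long opening under the magazine, 0.06 end stop (gate closed again). A spring pulls it shut: 3 N at 0, 9 N at 0.04, 12 N at 0.06; it returns as soon as it is let go.
- pan_handle (a point): Grasp point on the handle of the white porcelain pan (about 0.12 kg): straight bar 12 mm wide and 12 mm high, level, from the bowl out to 120 mm from the bowl's axis. The point is on the bar, 95 mm from the bowl's axis and 30 mm above the pan's underside. Pan's axes: x from the handle to the bowl, z up out of the mouth.
- pan_bowl (a point): Centre of the pan's round bowl, on its axis, 20 mm above its underside. Bowl 64 mm outside diameter, 56 mm inside, 40 mm tall, foot 54 mm across, open at the top; starts upright on the bench. Same axes as the handle.
- ball_0_center (a point): Centre of a steel grinding ball, 14 mm diameter, 11 g; number 1 from below in the clear magazine above the gate at the start. It falls through the spout when the gate opens.
- ball_1_center (a point): Centre of a steel grinding ball, 14 mm diameter, 11 g; number 2 from below in the clear magazine above the gate at the start. It falls through the spout when the gate opens.
- ball_2_center (a point): Centre of a steel grinding ball, 14 mm diameter, 11 g; number 3 from below in the clear magazine above the gate at the start. It falls through the spout when the gate opens.
- block_c: Bystander: violet tube block, 62 x 62 x 48 mm; origin at the centre of its underside.
- bottle_100: Bystander: small clear bottle with a blue cap, 56 mm diameter, 105 mm tall; origin at the centre of its underside.
- tape_roll: Bystander: roll of tan tape lying flat, 65 mm diameter, 19 mm high; origin at the centre of its underside.
There are look-alikes about, which are no part of the job. Of the things shaped like the part that bears pan_handle, the white one is meant.

How it is judged:
By the outcome, as a careful person would: the job done as asked, in the order asked, and still so for the second after the job is handed in, while the arm keeps its last pose, push and grip.
It also fails if it takes over 51 s, if anything falls off the work surface, if the arm or the gripper's body presses on something with over 40 N, if the wrist force passes 120 N, or if a joint passes its speed limit or range.

## Working session

There is one attempt and no reset: what is moved stays moved. The work goes in short steps, Python scripts to look and compute and a tool call to move; the robot and the scene stay as the last step left them, time stands still between calls to the robot, and variables do not carry over. Pictures are saved under pics/ and viewed, and the job is handed in when it is done.

Besides the shell and the picture viewer there is one more tool, called after "Emit:" in YAML: its name, and indented under it one key for each argument. play_rows: Moves the arm, as the interface text tells. Its arguments: {"type":"object","properties":{"commands":{"type":"array"},"grip":{"type":"number"},"newtons":{"type":"number"}},"required":["commands"]}

```bash
mkdir -p pics; cat > h.py <<'E'
import numpy as np, cv2
from rig import robot, cams, nets
def save(p,name): cv2.imwrite('pics/'+name, cv2.cvtColor(p['img'],cv2.COLOR_RGB2BGR))
def ray(p,uv):
    d=np.array([(uv[0]-p['cx'])/p['fx'],-(uv[1]-p['cy'])/p['fy'],-1.])
    M=np.array(p['world_to_cam']);R=M[:3,:3];o=-R.T@M[:3,3];return o,R.T@d
def onz(p,uv,z):
    o,d=ray(p,uv);return o+d*(z-o[2])/d[2]
def proj(p,X):
    M=np.array(p['world_to_cam']);c=M[:3,:3]@np.array(X)+M[:3,3]
    return np.array([p['cx']+p['fx']*c[0]/-c[2],p['cy']-p['fy']*c[1]/-c[2]])
def tri(p1,u1,p2,u2):
    o1,d1=ray(p1,u1);o2,d2=ray(p2,u2)
    t=np.linalg.lstsq(np.c_[d1,-d2],o2-o1,rcond=None)[0]
    a,b=o1+d1*t[0],o2+d2*t[1];return (a+b)/2,np.linalg.norm(a-b)
E
python3 - <<'E'
from h import *
print(robot.get_obs(), robot.tcp_to_grasp)
for n in ('top','side'):
    p=cams.camera(n); save(p,n+'0.png'); print(n,[k for k in p],{k:p[k] for k in p if k not in('img',)})
    for t in ('pan_handle','pan_bowl','slide_grip','dispenser','slide'):
        for r in nets.outline_of(p,t)[:4]: print(t,r['conf'],r['pixel'],r['region'].sum())
E
```

```text
{'time': 0.0, 'q': array([-1.36247702e+00,  5.28464130e-01,  1.43392496e+00, -3.47049860e-05,
        1.18140075e+00, -1.78507529e-01]), 'joint_velocities': array([ 1.40339599e-05, -3.06324576e-04, -3.81505314e-04,  2.85717506e-04,
        5.98598835e-04, -1.65941338e-03]), 'joint_torque': array([ 1.68197294e-03, -4.40033305e+01, -1.76592529e+01,  6.33549714e-02,
        5.82508184e-02, -1.59969100e-04]), 'position': array([ 0.23563849, -0.57806873,  0.22156569]), 'tool_rot': array([ 9.81351999e-01,  1.92216145e-01, -3.24193652e-05, -1.09823398e-03]), 'ft_force': array([ 0.61053664, -0.52423464,  0.32063968]), 'moment': array([ 0.023995  ,  0.0066544 , -0.00244707]), 'grip_width': 0.0870878040925373} 0.0187
top ['img', 'fx', 'fy', 'cx', 'cy', 'world_to_cam', 'shot'] {'fx': 604.695695403409, 'fy': 604.695695403409, 'cx': 313.11499924203736, 'cy': 247.01928949528738, 'world_to_cam': array([[-0.00409363, -0.99998255, -0.00425953,  0.26179059],
       [ 0.98724602, -0.00471933,  0.1591321 , -0.6163487 ],
       [-0.15914943, -0.00355378,  0.98724811, -1.46469486],
       [ 0.        ,  0
[... 355 characters left out ...]
e ['img', 'fx', 'fy', 'cx', 'cy', 'world_to_cam', 'shot'] {'fx': 441.52444403222466, 'fy': 441.52444403222466, 'cx': 317.48535417058395, 'cy': 238.64163412963921, 'world_to_cam': array([[-0.99855826, -0.0530008 ,  0.00850422,  0.60605364],
       [ 0.04236933, -0.68094764,  0.73110543,  0.07840809],
       [-0.03295824,  0.73041168,  0.6822115 , -1.35809289],
       [ 0.        ,  0.        ,  0.        ,  1.        ]]), 'shot': 2}
pan_handle 0.87 [336.3, 188.8] 444
pan_handle 0.66 [355.1, 307.1] 413
pan_bowl 0.94 [338.7, 187.2] 495
pan_bowl 0.63 [352.3, 308.3] 396
slide_grip 0.67 [334.9, 250.7] 426
dispenser 0.56 [321.4, 248.0] 3182
slide 0.8 [336.5, 248.0] 399
slide 0.72 [259.7, 262.3] 689
```

View pics/top0.png

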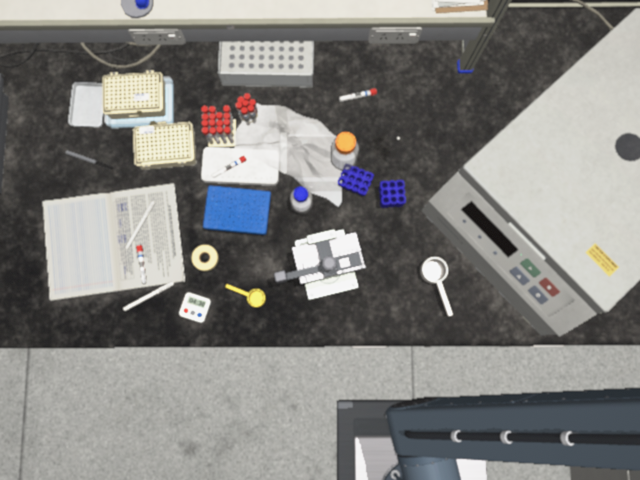

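View pics/side0.png

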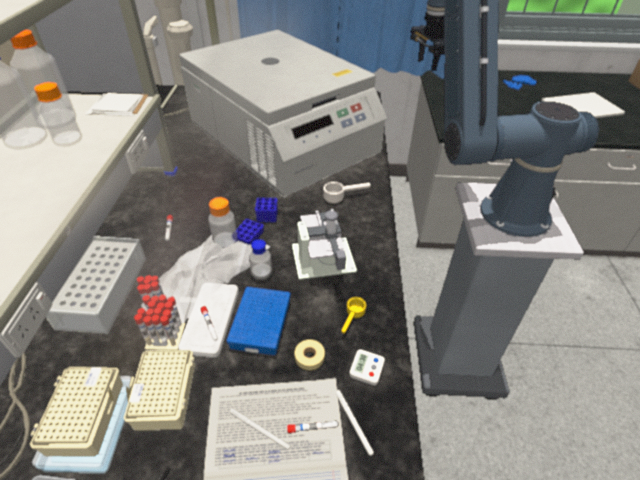

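```bash
python3 - <<'E'
import cv2
a=cv2.imread('pics/top0.png')[170:340,220:480]; cv2.imwrite('pics/topc.png',cv2.resize(a,None,fx=3,fy=3,interpolation=cv2.INTER_CUBIC))
a=cv2.imread('pics/side0.png')[150:340,220:480]; cv2.imwrite('pics/sidec.png',cv2.resize(a,None,fx=3,fy=3,interpolation=cv2.INTER_CUBIC))
E
```

```text
(no output)
```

View pics/topc.png

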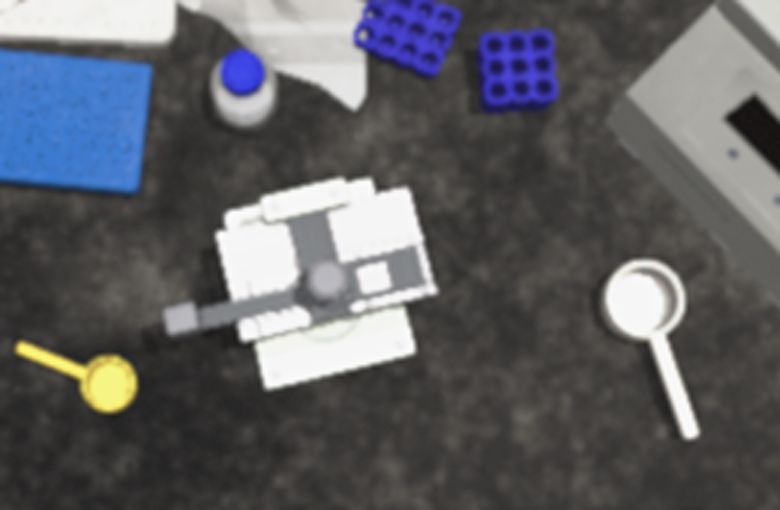

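View pics/sidec.png

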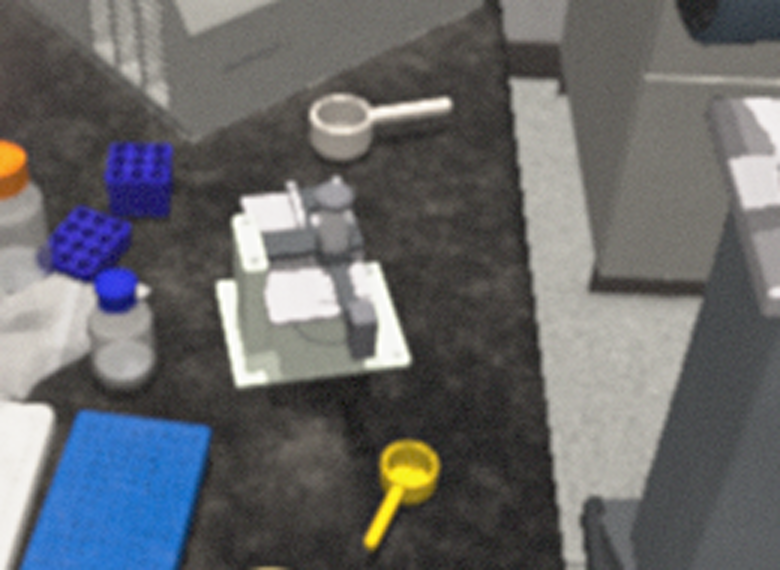

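The white pan (top: bowl ≈(434,269), handle tip ≈(450,313)) is the one meant. The yellow one at ≈(257,297) is the look-alike. The dispenser is at ≈(328,265) in the top view, its grip at ≈(280,276), and the slide pulls to image left (+y).

```bash
python3 - <<'E'
from h import *
T=cams.camera('top');S=cams.camera('side')
t=lambda c:(c[0]/3+220-1/3,c[1]/3+170-1/3); s=lambda c:(c[0]/3+220-1/3,c[1]/3+150-1/3)
# pan
for nm,c,z in (('rim',(643,299),.04),('hend',(689,432),.036),('frontcornerL',(266,388),.006),('frontcornerR',(413,352),.006),('cap',(327,278),.156),('grip',(180,317),.132)):
    print('T',nm,onz(T,t(c),z).round(4))
for nm,c,z in (('rim',(341,112),.04),('hend',(449,103),.036),('cFL',(409,361),.006),('cBL',(238,383),.006),('cBR',(219,283),.006),('cFR',(383,264),.006),('cap',(334,190),.156),('grip',(361,313),.132)):
    print('S',nm,onz(S,s(c),z).round(4))
for n,P in (('t',T),('s',S)):
  for k in ('pan_handle','pan_bowl'):
    for r in nets.outline_of(P,k)[:2]:
        m=r['region'].astype(np.uint8); ys,xs=np.nonzero(m); print(n,k,r['conf'],xs.min(),xs.max(),ys.min(),ys.max())
E
```

```text
T rim [ 0.5611 -0.0434  0.04  ]
T hend [ 0.4506 -0.0782  0.036 ]
T frontcornerL [0.4907 0.2719 0.006 ]
T frontcornerR [0.5208 0.1469 0.006 ]
T cap [0.5643 0.2228 0.156 ]
T grip [0.5372 0.3376 0.132 ]
S rim [ 0.56   -0.0444  0.04  ]
S hend [ 0.4463 -0.0732  0.036 ]
S cFL [0.4902 0.2741 0.006 ]
S cBL [0.6387 0.3092 0.006 ]
S cBR [0.667  0.1852 0.006 ]
S cFR [0.5136 0.1495 0.006 ]
S cap [0.5625 0.2232 0.156 ]
S grip [0.537  0.3432 0.132 ]
t pan_handle 0.88 227 265 286 306
t pan_handle 0.58 421 451 259 315
t pan_bowl 0.81 421 452 258 316
t pan_bowl 0.71 227 265 286 307
s pan_handle 0.88 343 365 297 331
s pan_handle 0.75 324 369 182 202
s pan_bowl 0.93 343 365 297 331
s pan_bowl 0.63 324 368 182 202
```

```bash
cat >> h.py <<'E'
KP=[('T',(266,388),(-.06,.065,.006)),('T',(413,352),(-.06,-.065,.006)),('T',(327,278),(0,0,.156)),('T',(180,317),(0,.118,.132)),
('S',(409,361),(-.06,.065,.006)),('S',(383,264),(-.06,-.065,.006)),('S',(334,190),(0,0,.156)),('S',(361,313),(0,.118,.132))]
t3=lambda c:np.array((c[0]/3+220-1/3,c[1]/3+170-1/3)); s3=lambda c:np.array((c[0]/3+220-1/3,c[1]/3+150-1/3))
def D(p,X):
    c,s=np.cos(p[2]),np.sin(p[2]);return np.array([p[0]+c*X[0]-s*X[1],p[1]+s*X[0]+c*X[1],X[2]])
E
python3 - <<'E'
from h import *
from scipy.optimize import least_squares
T=cams.camera('top');S=cams.camera('side')
P={'T':T,'S':S};F={'T':t3,'S':s3}
f=lambda p:np.concatenate([proj(P[a],D(p,X))-F[a](c) for a,c,X in KP])
r=least_squares(f,[.563,.223,.22],loss='soft_l1');print(r.x,r.fun.round(1))
pd=r.x
KB=[('T',(643,299),(0,0,.04)),('T',(689,434),(-.12,0,.032)),('S',(341,112),(0,0,.04)),('S',(449,103),(-.12,0,.032))]
g=lambda p:np.concatenate([proj(P[a],D(p,X))-F[a](c) for a,c,X in KB])
r2=least_squares(g,[.56,-.044,.28]);print(r2.x,r2.fun.round(1));pp=r2.x
print('grasp',D(pp,(-.095,0,.03)),'goal grasp',D(pd,(-.095,0,.036)))
def circ(p,c,rad,z):return [D(p,(c[0]+rad*np.cos(a),c[1]+rad*np.sin(a),z)) for a in np.linspace(0,6.3,40)]
def box(p,x0,x1,y0,y1,z):return [D(p,q+(z,)) for q in((x0,y0),(x1,y0),(x1,y1),(x0,y1),(x0,y0))]
L=[(box(pd,-.06,.062,-.065,.065,.006),(0,0,255)),(circ(pd,(0,0),.034,.006),(0,200,0)),(box(pd,-.024,.066,-.085,.075,.088),(255,0,255)),(box(pd,-.011,.011,.105,.131,.132),(255,200,0)),(circ(pd,(0,0),.0165,.156),(0,255,255)),
(circ(pp,(0,0),.032,.04),(0,0,255)),(circ(pp,(0,0),.027,0),(0,200,0)),(box(pp,-.12,-.032,-.006,.006,.036),(255,0,255))]
for n,cam,o in(('ovT',T,(220,170)),('ovS',S,(220,150))):
    im=cv2.cvtColor(cam['img'],cv2.COLOR_RGB2BGR)[o[1]:o[1]+190,o[0]:o[0]+260]
    im=cv2.resize(im,None,fx=3,fy=3,interpolation=cv2.INTER_CUBIC)
    for l,c in L: cv2.polylines(im,[np.int32([(proj(cam,X)-o)*3+1 for X in l])],False,c,1)
    cv2.imwrite('pics/'+n+'.png',im)
for u,v in (((560,333),(385,148)),((427,205),(293,192)),((505,257),(383,112))): print(onz(T,u,0).round(3),onz(S,v,0).round(3),tri(T,u,S,v))
E
```

```text
[0.56313141 0.22330142 0.22109597] [-0.6  0.2  0.1  0.8 -0.2  0.5 -0.3 -0.  -0.  -0.2 -1.8 -0.7 -0.3  0.
 -0.1 -1.4]
[ 0.56147924 -0.04324706  0.30482831] [-0.1 -0.2  0.1  0.9 -0.5  0.2 -0.4 -0.1]
grasp [ 0.47085889 -0.07175935  0.03      ] goal grasp [0.47044392 0.20246801 0.036     ]
[ 0.403 -0.364  0.   ] [ 0.376 -0.352  0.   ] (array([ 0.38903027, -0.36183396, -0.00315972]), np.float64(0.027705374450720365))
[ 0.735 -0.039  0.   ] [ 0.69  -0.063  0.   ] (array([ 0.70635467, -0.03083792,  0.03080899]), np.float64(0.042832744335628725))
[ 0.597 -0.235  0.   ] [ 0.368 -0.634  0.   ] (array([ 0.4906002, -0.1295702,  0.2756804]), np.float64(0.13622905381900302))
```

View pics/ovT.png

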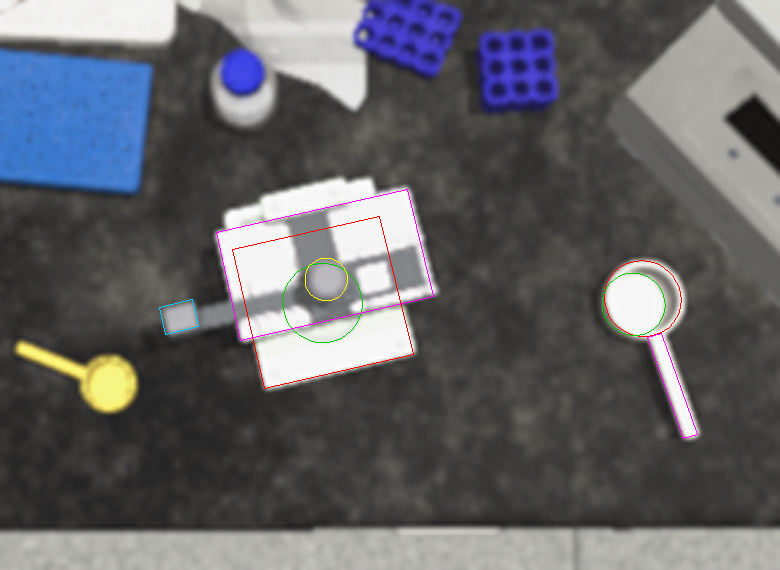

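View pics/ovS.png

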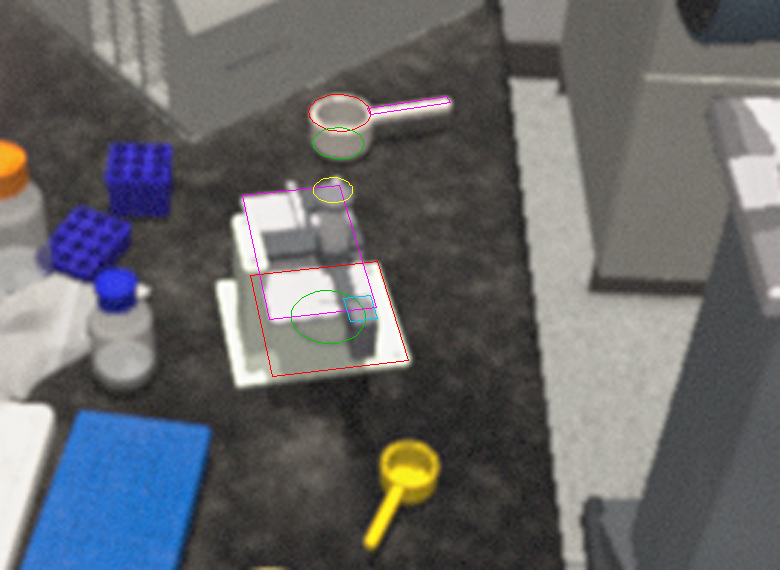

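Emit:
play_rows:
  commands:
    - {"x":23,"y":-48,"z":0,"spin":0}
    - {"x":23,"y":-48,"z":0,"spin":0}
    - {"x":23,"y":-48,"z":0,"spin":0}
    - {"x":23,"y":-48,"z":0,"spin":0}
  grip: 1
  newtons: 20

```text
time: 1.4
position: [0.2479, -0.3804, 0.2208]
tool_rot: [0.982, 0.189, 0.0, 0.005]
ft_force: [-0.0, -0.1, -0.7]
grip_width: 0.0868
```

Emit:
play_rows:
  commands:
    - {"x":38,"y":-31,"z":0,"spin":0}
    - {"x":38,"y":-31,"z":0,"spin":0}
    - {"x":38,"y":-31,"z":0,"spin":0}
    - {"x":41,"y":-22,"z":20,"spin":0.015}
    - {"x":41,"y":-22,"z":20,"spin":0.015}
    - {"x":41,"y":-22,"z":20,"spin":0.015}
    - {"x":41,"y":-22,"z":20,"spin":0.015}
    - {"x":41,"y":-22,"z":20,"spin":0.015}

```text
time: 2.2
position: [0.4749, -0.0773, 0.1245]
tool_rot: [0.989, 0.147, 0.005, 0.01]
ft_force: [0.5, -0.7, 0.6]
grip_width: 0.087
```

```bash
cat >> h.py <<'E'
from scipy.spatial.transform import Rotation as Ro
def go(target,head):
    o=robot.get_obs();R=Ro.from_quat(o['tool_rot']);M=R.as_matrix()
    th=np.arctan2(M[1,0],M[0,0])
    d=M.T@(np.array(target)-o['position'])*1000
    print('t',round(o['time'],2),'pos',o['position'].round(4),'head',th.round(4),'tilt',M[:,2].round(3),'F',o['ft_force'].round(1),'w',round(o['grip_width'],4));print('shift mm',d.round(1),'spin',round(th-head,4))
E
python3 - <<'E'
from h import *
go((.471,-.072,.0115),.305)
T=cams.camera('top');save(T,'t1.png');S=cams.camera('side');save(S,'s1.png')
E
```

```text
t 2.2 pos [ 0.4749 -0.0773  0.1245] head 0.2953 tilt [ 0.013 -0.018 -1.   ] F [ 0.5 -0.7  0.6] w 0.087
shift mm [ -3.   -8.6 112.8] spin -0.0097
```

View pics/s1.png

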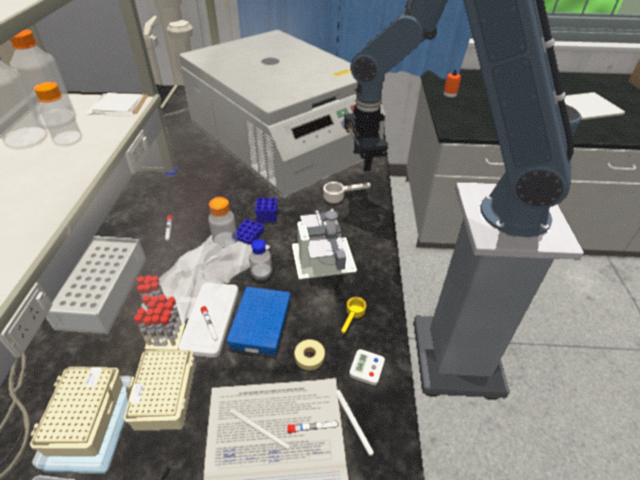

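The gripper is above the handle, at about (370,165) over (355,187). I'm descending now.

Emit:
play_rows:
  commands:
    - {"x":-3,"y":-8,"z":25,"spin":-0.01}
    - {"x":0,"y":0,"z":25,"spin":0}
    - {"x":0,"y":0,"z":20,"spin":0}
    - {"x":0,"y":0,"z":0,"spin":0}

```text
time: 2.7
position: [0.4735, -0.07, 0.0525]
tool_rot: [0.987, 0.158, 0.006, 0.011]
ft_force: [-0.5, 0.3, 1.2]
grip_width: 0.0873
```

```bash
python3 - <<'E'
from h import *
go((.471,-.072,.0115),.305)
E
```

```text
t 2.7 pos [ 0.4735 -0.07    0.0525] head 0.3181 tilt [ 0.016 -0.019 -1.   ] F [-0.5  0.3  1.2] w 0.0873
shift mm [-3.4  0.1 41. ] spin 0.0131
```

Emit:
play_rows:
  commands:
    - {"x":-3,"y":0,"z":20,"spin":0.012}
    - {"x":0,"y":0,"z":15,"spin":0}
    - {"x":0,"y":0,"z":5,"spin":0}
    - {"x":0,"y":0,"z":0,"spin":0}

```text
time: 3.1
position: [0.4732, -0.0753, 0.0153]
tool_rot: [0.988, 0.151, 0.009, 0.012]
ft_force: [-0.1, -0.5, 0.7]
grip_width: 0.0871
```

```bash
python3 - <<'E'
from h import *
go((.471,-.072,.0115),.305)
T=cams.camera('top');S=cams.camera('side')
a=T['img'][240:340,380:500];b=S['img'][140:240,280:400]
cv2.imwrite('pics/g1.png',cv2.cvtColor(cv2.resize(np.hstack([a,b]),None,fx=3.2,fy=3.2,interpolation=cv2.INTER_CUBIC),cv2.COLOR_RGB2BGR))
E
```

```text
t 3.1 pos [ 0.4732 -0.0753  0.0153] head 0.3032 tilt [ 0.022 -0.022 -1.   ] F [-0.1 -0.5  0.7] w 0.0871
shift mm [-1.2 -3.9  3.6] spin -0.0018
```

View pics/g1.png

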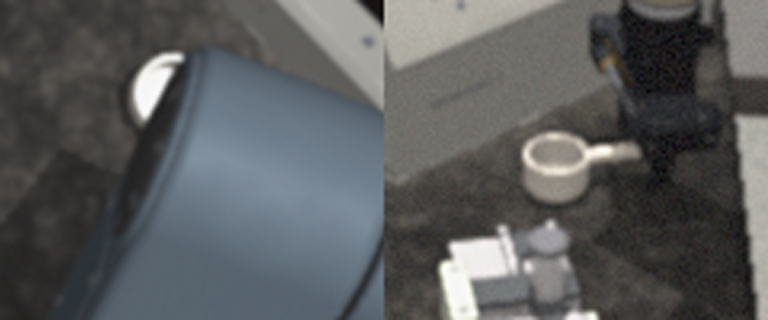

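The fingers straddle the handle. I'll centre them and close.

Emit:
play_rows:
  commands:
    - {"x":0,"y":-4,"z":3,"spin":0}
    - {"x":0,"y":0,"z":0,"spin":0}

```text
time: 3.4
position: [0.4733, -0.0718, 0.0141]
tool_rot: [0.988, 0.151, 0.011, 0.014]
ft_force: [0.1, -0.3, 0.7]
grip_width: 0.0871
```

Emit:
play_rows:
  commands:
    - {"x":0,"y":0,"z":0,"spin":0}
    - {"x":0,"y":0,"z":0,"spin":0}
    - {"x":0,"y":0,"z":0,"spin":0}
    - {"x":0,"y":0,"z":0,"spin":0}
    - {"x":0,"y":0,"z":0,"spin":0}
    - {"x":0,"y":0,"z":0,"spin":0}
  grip: 0
  newtons: 30

```text
time: 4.0
position: [0.4739, -0.0716, 0.015]
tool_rot: [0.988, 0.151, 0.012, 0.014]
ft_force: [0.5, 0.6, 0.2]
grip_width: 0.0473
```

```bash
python3 - <<'E'
from h import *
go((.471,-.072,.0115),.305)
E
```

```text
t 4.0 pos [ 0.4739 -0.0716  0.015 ] head 0.3043 tilt [ 0.027 -0.024 -0.999] F [0.5 0.6 0.2] w 0.0473
shift mm [-2.9 -0.5  3.4] spin -0.0007
```

Emit:
play_rows:
  commands:
    - {"x":-2,"y":0,"z":4,"spin":0}
    - {"x":0,"y":0,"z":0,"spin":0}
    - {"x":0,"y":0,"z":0,"spin":0}
    - {"x":0,"y":0,"z":0,"spin":0}
    - {"x":0,"y":0,"z":0,"spin":0}
    - {"x":0,"y":0,"z":0,"spin":0}
    - {"x":0,"y":0,"z":0,"spin":0}
    - {"x":0,"y":0,"z":0,"spin":0}

```text
time: 4.8
position: [0.4718, -0.0724, 0.0104]
tool_rot: [0.988, 0.151, 0.011, 0.014]
ft_force: [0.3, -1.0, 0.1]
grip_width: 0.0112
```

```bash
python3 - <<'E'
from h import *
go((.471,-.072,.0115),.305)
S=cams.camera('side');b=S['img'][140:240,280:400]
cv2.imwrite('pics/g2.png',cv2.cvtColor(cv2.resize(b,None,fx=5,fy=5,interpolation=cv2.INTER_CUBIC),cv2.COLOR_RGB2BGR))
E
```

```text
t 4.8 pos [ 0.4718 -0.0724  0.0104] head 0.3039 tilt [ 0.027 -0.024 -0.999] F [ 0.3 -1.   0.1] w 0.0112
shift mm [-0.6 -0.6 -1.2] spin -0.0011
```

View pics/g2.png

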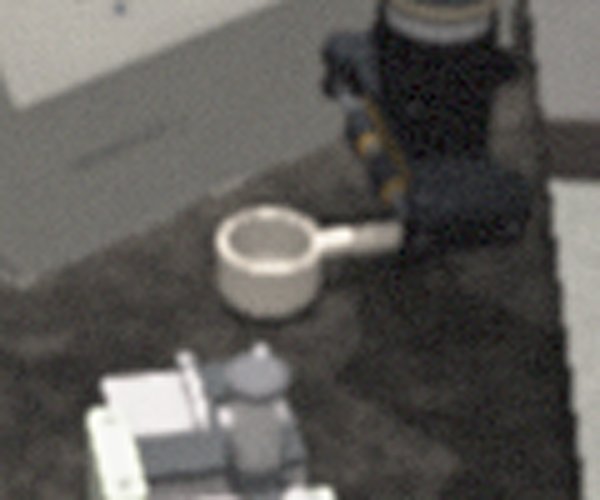

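Gripped on the handle: width is 11 mm. Lifting about 14 mm.

Emit:
play_rows:
  commands:
    - {"x":0,"y":0,"z":-7,"spin":0}
    - {"x":0,"y":0,"z":-7,"spin":0}
    - {"x":0,"y":0,"z":0,"spin":0}

```text
time: 5.15
position: [0.4706, -0.0717, 0.0251]
tool_rot: [0.988, 0.151, 0.01, 0.013]
ft_force: [0.2, 0.7, -0.8]
grip_width: 0.0117
```

```bash
python3 - <<'E'
from h import *
go((.471,.202,.028),.221)
S=cams.camera('side');b=S['img'][140:240,280:400]
cv2.imwrite('pics/g3.png',cv2.cvtColor(cv2.resize(b,None,fx=5,fy=5,interpolation=cv2.INTER_CUBIC),cv2.COLOR_RGB2BGR))
E
```

```text
t 5.15 pos [ 0.4706 -0.0717  0.0251] head 0.3043 tilt [ 0.025 -0.023 -0.999] F [ 0.2  0.7 -0.8] w 0.0117
shift mm [  82.4 -260.8   -9.2] spin 0.0833
```

View pics/g3.png

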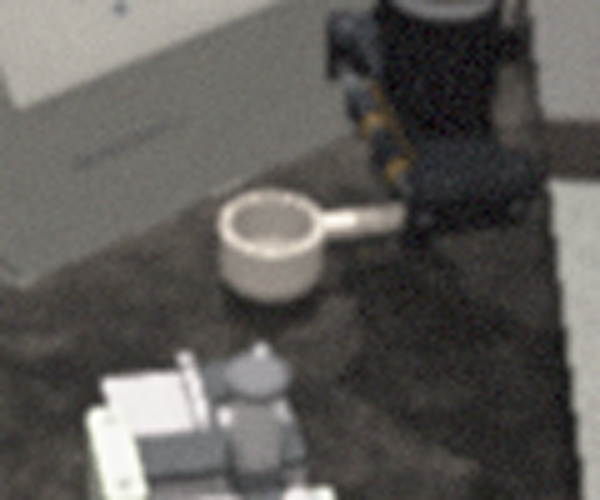

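Emit:
play_rows:
  commands:
    - {"x":0,"y":0,"z":-1,"spin":0.08}
    - {"x":4,"y":-15,"z":0,"spin":0}
    - {"x":6,"y":-33,"z":0,"spin":0}
    - {"x":6,"y":-33,"z":0,"spin":0}
    - {"x":6,"y":-33,"z":0,"spin":0}
    - {"x":6,"y":-30,"z":0,"spin":0}
    - {"x":3,"y":-10,"z":0,"spin":0}
    - {"x":0,"y":0,"z":0,"spin":0}

```text
time: 6.0
position: [0.4689, 0.0888, 0.0223]
tool_rot: [0.994, 0.108, 0.012, 0.014]
ft_force: [0.4, -0.7, -1.6]
grip_width: 0.0117
```

```bash
python3 - <<'E'
from h import *
go((.471,.202,.028),.221)
S=cams.camera('side');b=S['img'][150:270,260:400]
cv2.imwrite('pics/g4.png',cv2.cvtColor(cv2.resize(b,None,fx=5,fy=5,interpolation=cv2.INTER_CUBIC),cv2.COLOR_RGB2BGR))
E
```

```text
t 6.0 pos [0.4689 0.0888 0.0223] head 0.217 tilt [ 0.028 -0.025 -0.999] F [ 0.4 -0.7 -1.6] w 0.0117
shift mm [  26.6 -109.9   -8.4] spin -0.004
```

View pics/g4.png

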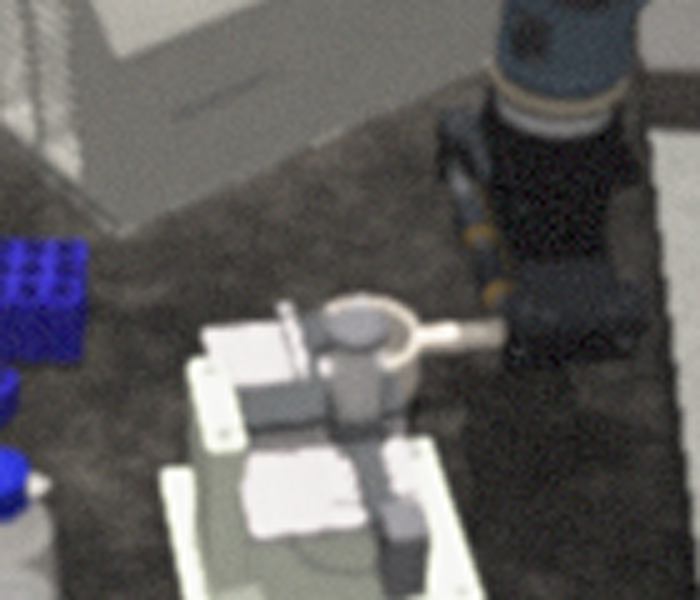

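Emit:
play_rows:
  commands:
    - {"x":2,"y":-8,"z":-6,"spin":-0.004}
    - {"x":6,"y":-22,"z":0,"spin":0}
    - {"x":6,"y":-25,"z":0,"spin":0}
    - {"x":6,"y":-25,"z":0,"spin":0}
    - {"x":5,"y":-18,"z":0,"spin":0}
    - {"x":2,"y":-7,"z":0,"spin":0}
    - {"x":0,"y":0,"z":0,"spin":0}

```text
time: 6.75
position: [0.4761, 0.194, 0.0281]
tool_rot: [0.995, 0.103, 0.013, 0.014]
ft_force: [-1.4, 0.3, -1.6]
grip_width: 0.0115
```

```bash
python3 - <<'E'
from h import *
S=cams.camera('side');T=cams.camera('top')
print('g3 rim',onz(S,(334.2,184.3),.0547))
go((.471,.202,.028),.221)
for n,P,o in (('g5.png',S,(270,180)),('g6.png',T,(260,210))):
    b=P['img'][o[1]:o[1]+110,o[0]:o[0]+140]
    cv2.imwrite('pics/'+n,cv2.cvtColor(cv2.resize(b,None,fx=5,fy=5,interpolation=cv2.INTER_CUBIC),cv2.COLOR_RGB2BGR))
E
```

```text
g3 rim [ 0.55760449 -0.03856611  0.0547    ]
t 6.85 pos [0.4758 0.1931 0.028 ] head 0.2053 tilt [ 0.028 -0.025 -0.999] F [-0.4  0.6 -0.8] w 0.0116
shift mm [-2.9 -9.6 -0.4] spin -0.0157
```

View pics/g5.png

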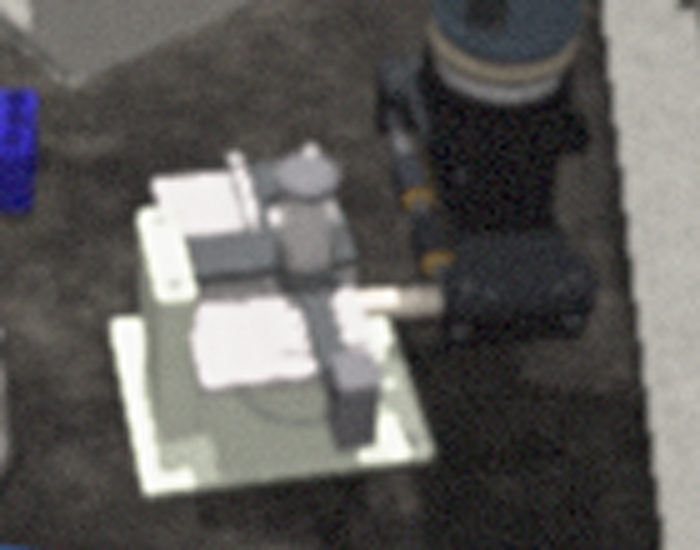

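View pics/g6.png

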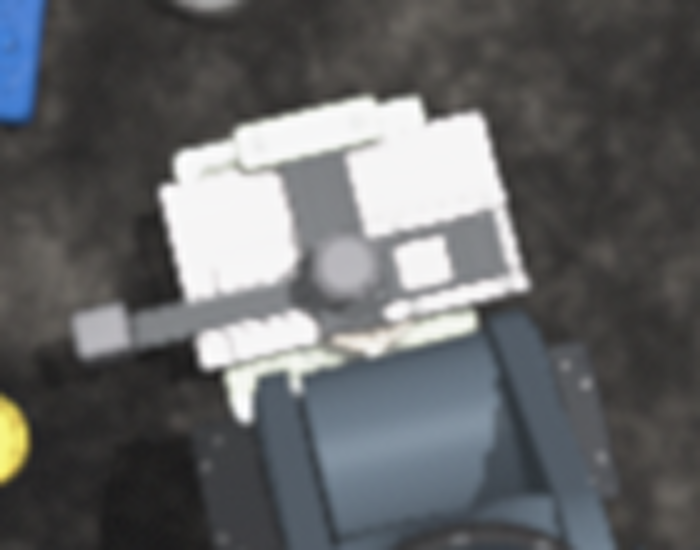

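Emit:
play_rows:
  commands:
    - {"x":-1.5,"y":-5,"z":0,"spin":-0.015}
    - {"x":-1,"y":-4,"z":0,"spin":0}
    - {"x":0,"y":0,"z":0,"spin":0}

```text
time: 7.15
position: [0.4708, 0.1994, 0.0276]
tool_rot: [0.994, 0.108, 0.012, 0.014]
ft_force: [-0.5, 0.3, -1.5]
grip_width: 0.0119
```

```bash
python3 - <<'E'
from h import *
go((.4711,.201,.018),.221)
pd=(.5631,.2233,.221)
S=cams.camera('side');T=cams.camera('top');dz=robot.get_obs()['position'][2]-.0105
for n,P,o in (('g7.png',S,(270,180)),('g8.png',T,(260,210))):
    b=P['img'][o[1]:o[1]+110,o[0]:o[0]+140]
    b=cv2.resize(b,None,fx=5,fy=5,interpolation=cv2.INTER_CUBIC)
    for rad,z,c in ((.032,.04+dz,(255,0,0)),(.027,dz,(0,255,0))):
        cv2.polylines(b,[np.int32([(proj(P,D(pd,(rad*np.cos(a),rad*np.sin(a),z)))-o)*5+2 for a in np.linspace(0,6.3,40)])],False,c,1)
    cv2.polylines(b,[np.int32([(proj(P,D(pd,(x,y,.036+dz)))-o)*5+2 for x,y in ((-.03,-.006),(-.12,-.006),(-.12,.006),(-.03,.006))])],True,(255,0,255),1)
    cv2.imwrite('pics/'+n,cv2.cvtColor(b,cv2.COLOR_RGB2BGR))
E
```

```text
t 7.15 pos [0.4708 0.1994 0.0276] head 0.2175 tilt [ 0.026 -0.026 -0.999] F [-0.5  0.3 -1.5] w 0.0119
shift mm [ 0.5 -1.8  9.6] spin -0.0035
```

View pics/g7.png

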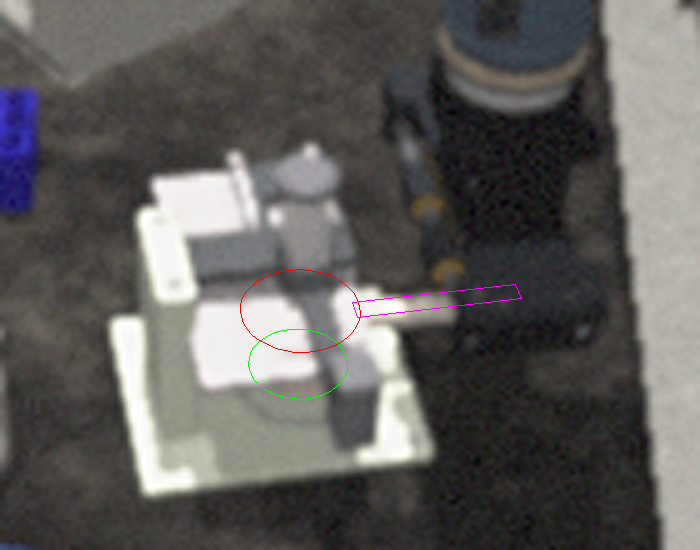

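View pics/g8.png

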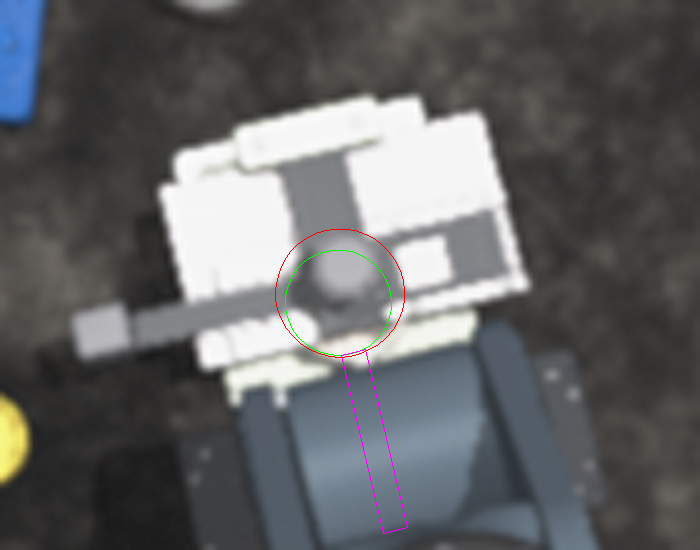

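```bash
python3 - <<'E'
from h import *
S=cams.camera('side');T=cams.camera('top')
o=(325,225);b=S['img'][225:260,325:375];b=cv2.resize(b,None,fx=14,fy=14,interpolation=cv2.INTER_CUBIC)
dz=.0171
# candidate heads
for hd,c in ((.221,(255,0,255)),(.32,(0,255,255))):
  for zt in (.036,.024):
    b=cv2.polylines(b,[np.int32([(proj(S,(D((.4708,.1994,hd),(x,y,zt+dz))))-o)*14+7 for x,y in ((.065,-.006),(-.025,-.006),(-.025,.006),(.065,.006))])],True,c,1)
cv2.imwrite('pics/g9.png',cv2.cvtColor(b,cv2.COLOR_RGB2BGR))
for n,P in (('T',T),('S',S)):
    for r in nets.outline_of(P,'pan_bowl')[:3]:
        ys,xs=np.nonzero(r['region']);print(n,r['conf'],r['pixel'],xs.min(),xs.max(),ys.min(),ys.max())
E
```

```text
T 0.44 [331.1, 277.5] 322 339 276 283
S 0.57 [353.3, 308.6] 342 365 298 332
S 0.46 [350.9, 238.8] 326 360 239 258
S 0.16 [306.9, 353.7] 295 323 340 369
```

View pics/g9.png

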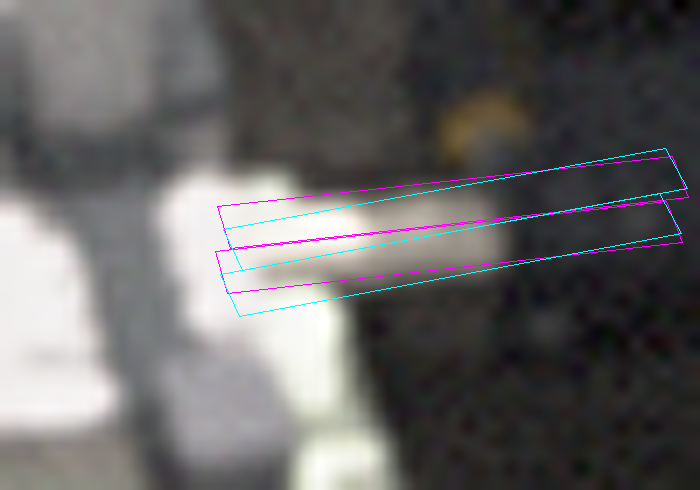

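The handle agrees with the prediction to about a pixel, and the rim front shows at (331,281) in the top view, as predicted. I'm making a small correction and then lowering.

Emit:
play_rows:
  commands:
    - {"x":0.5,"y":-2,"z":3,"spin":-0.003}
    - {"x":0,"y":0,"z":3,"spin":0}
    - {"x":0,"y":0,"z":3,"spin":0}
    - {"x":0,"y":0,"z":0,"spin":0}

```text
time: 7.85
position: [0.4718, 0.2015, 0.0177]
tool_rot: [0.994, 0.11, 0.012, 0.014]
ft_force: [-0.2, -0.4, -1.5]
grip_width: 0.0115
```

```bash
python3 - <<'E'
from h import *
go((.4713,.201,.0164),.221)
E
```

```text
t 7.85 pos [0.4718 0.2015 0.0177] head 0.221 tilt [ 0.027 -0.026 -0.999] F [-0.2 -0.4 -1.5] w 0.0115
shift mm [-0.7  0.3  1.3] spin -0.0
```

Emit:
play_rows:
  commands:
    - {"x":-0.5,"y":0,"z":1.5,"spin":0}
    - {"x":0,"y":0,"z":1,"spin":0}
    - {"x":0,"y":0,"z":0,"spin":0}

```text
time: 8.15
position: [0.4714, 0.2013, 0.0154]
tool_rot: [0.994, 0.11, 0.012, 0.014]
ft_force: [-0.0, 1.4, 3.1]
grip_width: 0.0117
```

```bash
python3 - <<'E'
from h import *
go((.4713,.201,.0164),.221)
E
```

```text
t 8.15 pos [0.4714 0.2013 0.0154] head 0.2209 tilt [ 0.028 -0.026 -0.999] F [-0.   1.4  3.1] w 0.0117
shift mm [-0.1  0.3 -1. ] spin -0.0001
```

The pan touches the plate (+3 N). Releasing.

Emit:
play_rows:
  commands:
    - {"x":0,"y":0,"z":0,"spin":0}
    - {"x":0,"y":0,"z":0,"spin":0}
    - {"x":0,"y":0,"z":0,"spin":0}
    - {"x":0,"y":0,"z":0,"spin":0}
    - {"x":0,"y":0,"z":0,"spin":0}
    - {"x":0,"y":0,"z":0,"spin":0}
  grip: 0.6

```text
time: 8.75
position: [0.4728, 0.2016, 0.0159]
tool_rot: [0.994, 0.11, 0.014, 0.014]
ft_force: [0.3, 0.6, 0.2]
grip_width: 0.0487
```

```bash
python3 - <<'E'
from h import *
go((.4713,.201,.0164),.221)
E
```

```text
t 8.75 pos [0.4728 0.2016 0.0159] head 0.221 tilt [ 0.031 -0.025 -0.999] F [0.3 0.6 0.2] w 0.0487
shift mm [-1.6  0.3 -0.6] spin -0.0
```

Emit:
play_rows:
  commands:
    - {"x":-1,"y":0,"z":-10,"spin":0}
    - {"x":-5,"y":0,"z":-30,"spin":0}
    - {"x":-5,"y":0,"z":-40,"spin":0}
    - {"x":-10,"y":0,"z":-50,"spin":0}
    - {"x":-30,"y":-20,"z":-40,"spin":0}
    - {"x":0,"y":-40,"z":0,"spin":0}
    - {"x":0,"y":-40,"z":0,"spin":0}

```text
time: 9.45
position: [0.3994, 0.2899, 0.1871]
tool_rot: [0.994, 0.106, 0.016, 0.013]
ft_force: [1.1, 0.5, -1.0]
grip_width: 0.0522
```

```bash
python3 - <<'E'
from h import *
go((.5372,.3384,.2),1.792);print(robot.get_obs()['q'].round(3))
pd=(.5631,.2233,.221)
S=cams.camera('side');T=cams.camera('top');dz=.006
for n,P,o in (('h1.png',S,(270,180)),('h2.png',T,(260,210))):
    b=P['img'][o[1]:o[1]+110,o[0]:o[0]+140]
    b=cv2.resize(b,None,fx=5,fy=5,interpolation=cv2.INTER_CUBIC)
    for rad,z,c in ((.032,.04+dz,(255,0,0)),):
        cv2.polylines(b,[np.int32([(proj(P,D(pd,(rad*np.cos(a),rad*np.sin(a),z)))-o)*5+2 for a in np.linspace(0,6.3,40)])],False,c,1)
    cv2.polylines(b,[np.int32([(proj(P,D(pd,(x,y,.036+dz)))-o)*5+2 for x,y in ((-.03,-.006),(-.12,-.006),(-.12,.006),(-.03,.006))])],True,(255,0,255),1)
    cv2.imwrite('pics/'+n,cv2.cvtColor(b,cv2.COLOR_RGB2BGR))
E
```

```text
t 9.45 pos [0.3994 0.2899 0.1871] head 0.212 tilt [ 0.034 -0.023 -0.999] F [ 1.1  0.5 -1. ] w 0.0522
shift mm [145.2 -18.1  -9.3] spin -1.58
[ 0.423  0.399  1.805 -0.044  0.917  1.809]
```

View pics/h1.png

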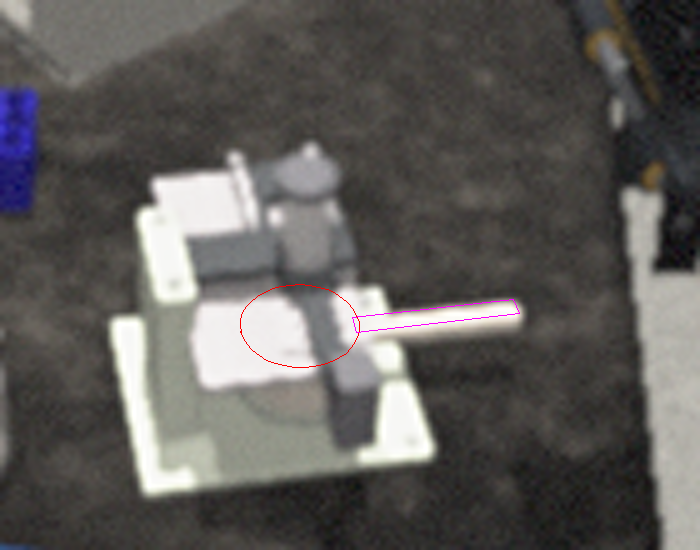

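View pics/h2.png

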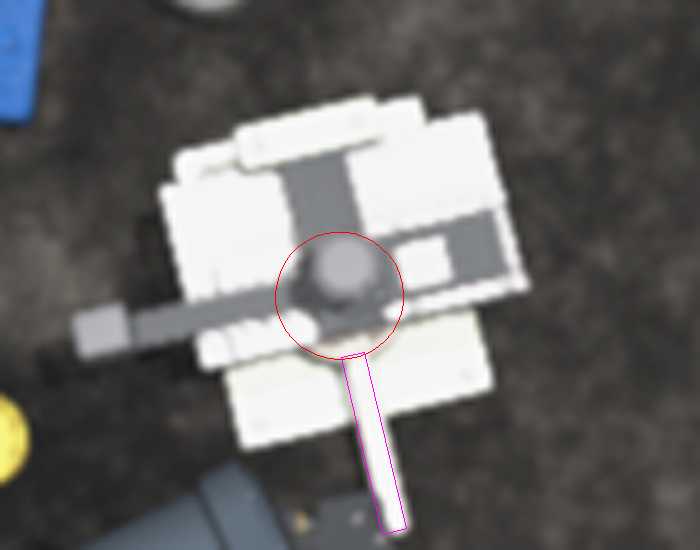

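The pan stands within 1–2 mm of the predicted centred overlay: rim at (328,269), handle tip at (339,316) in the top view. Now I turn the gripper 90° for the slide grip.

Emit:
play_rows:
  commands:
    - {"x":0,"y":0,"z":-5,"spin":-0.145}
    - {"x":0,"y":0,"z":-5,"spin":-0.145}
    - {"x":0,"y":0,"z":0,"spin":-0.145}
    - {"x":0,"y":0,"z":0,"spin":-0.145}
    - {"x":0,"y":0,"z":0,"spin":-0.145}
    - {"x":0,"y":0,"z":0,"spin":-0.145}
    - {"x":0,"y":0,"z":0,"spin":-0.145}
    - {"x":0,"y":0,"z":0,"spin":-0.145}
  grip: 0.7

```text
time: 10.35
position: [0.3945, 0.2885, 0.1988]
tool_rot: [0.758, 0.651, 0.003, 0.02]
ft_force: [-0.0, 0.8, -1.0]
grip_width: 0.0607
```

Emit:
play_rows:
  commands:
    - {"x":0,"y":0,"z":0,"spin":-0.145}
    - {"x":0,"y":0,"z":0,"spin":-0.145}
    - {"x":0,"y":0,"z":0,"spin":-0.13}
    - {"x":0,"y":0,"z":0,"spin":0}

```text
time: 10.75
position: [0.3933, 0.2848, 0.1992]
tool_rot: [0.6, 0.8, -0.003, 0.02]
ft_force: [0.1, -1.0, -0.8]
grip_width: 0.0609
```

```bash
python3 - <<'E'
from h import *
go((.5372,.3384,.17),1.792)
E
```

```text
t 10.75 pos [0.3933 0.2848 0.1992] head 1.854 tilt [ 0.028 -0.028 -0.999] F [ 0.1 -1.  -0.8] w 0.0609
shift mm [ 12.2 152.6  31.7] spin 0.062
```

Emit:
play_rows:
  commands:
    - {"x":2,"y":20,"z":0,"spin":0.06}
    - {"x":5,"y":38,"z":0,"spin":0}
    - {"x":5,"y":38,"z":0,"spin":0}
    - {"x":5,"y":38,"z":0,"spin":0}
    - {"x":3,"y":15,"z":0,"spin":0}
    - {"x":0,"y":0,"z":0,"spin":0}

```text
time: 11.35
position: [0.536, 0.3344, 0.2007]
tool_rot: [0.633, 0.774, -0.005, 0.019]
ft_force: [0.6, -0.4, -0.1]
grip_width: 0.0609
```

```bash
python3 - <<'E'
from h import *
go((.5372,.3384,.0963),1.792)
E
```

```text
t 11.35 pos [0.536  0.3344 0.2007] head 1.7714 tilt [ 0.022 -0.032 -0.999] F [ 0.6 -0.4 -0.1] w 0.0609
shift mm [  7.4   0.4 104.2] spin -0.0206
```

Emit:
play_rows:
  commands:
    - {"x":4,"y":0,"z":20,"spin":-0.02}
    - {"x":0,"y":0,"z":20,"spin":0}
    - {"x":0,"y":0,"z":15,"spin":0}
    - {"x":0,"y":0,"z":0,"spin":0}

```text
time: 11.75
position: [0.5326, 0.3336, 0.1444]
tool_rot: [0.628, 0.778, -0.008, 0.018]
ft_force: [-0.7, -0.9, -0.0]
grip_width: 0.0613
```

```bash
python3 - <<'E'
from h import *
go((.5372,.3384,.0963),1.792)
S=cams.camera('side');o=(270,160);b=S['img'][o[1]:o[1]+120,o[0]:o[0]+140]
cv2.imwrite('pics/k1.png',cv2.cvtColor(cv2.resize(b,None,fx=5,fy=5,interpolation=cv2.INTER_CUBIC),cv2.COLOR_RGB2BGR))
E
```

```text
t 11.75 pos [0.5326 0.3336 0.1444] head 1.7838 tilt [ 0.018 -0.034 -0.999] F [-0.7 -0.9 -0. ] w 0.0613
shift mm [ 5.5  5.  48. ] spin -0.0082
```

View pics/k1.png

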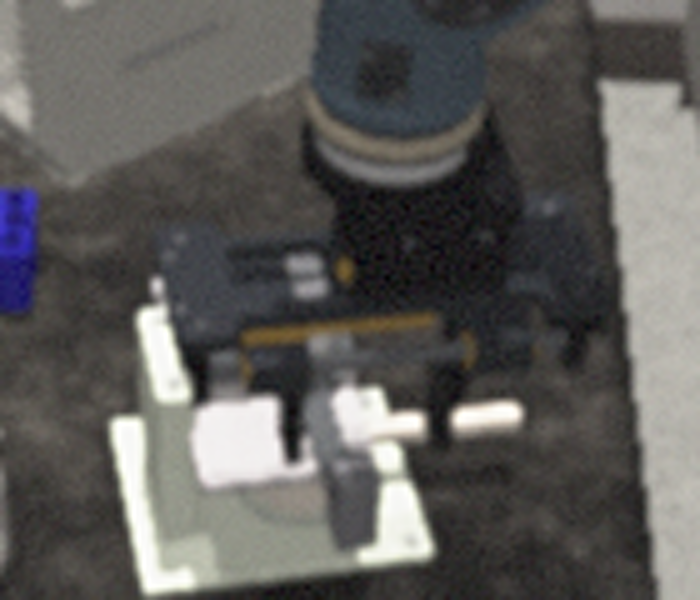

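The fingers straddle the grey grip at ≈(340,245) px. I'll shift 5 mm in x and y, then go down.

Emit:
play_rows:
  commands:
    - {"x":5,"y":5,"z":8,"spin":-0.008}
    - {"x":0,"y":0,"z":14,"spin":0}
    - {"x":0,"y":0,"z":14,"spin":0}
    - {"x":0,"y":0,"z":8,"spin":0}
    - {"x":0,"y":0,"z":0,"spin":0}

```text
time: 12.3
position: [0.5386, 0.339, 0.1005]
tool_rot: [0.625, 0.78, -0.005, 0.019]
ft_force: [0.1, -0.9, 0.3]
grip_width: 0.0608
```

```bash
python3 - <<'E'
from h import *
go((.5372,.3384,.0963),1.792)
E
```

```text
t 12.3 pos [0.5386 0.339  0.1005] head 1.7911 tilt [ 0.023 -0.032 -0.999] F [ 0.1 -0.9  0.3] w 0.0608
shift mm [-0.1 -1.5  4.2] spin -0.0009
```

Emit:
play_rows:
  commands:
    - {"x":0,"y":-1.5,"z":3,"spin":0}
    - {"x":0,"y":0,"z":0,"spin":0}
    - {"x":0,"y":0,"z":0,"spin":0}
    - {"x":0,"y":0,"z":0,"spin":0}
    - {"x":0,"y":0,"z":0,"spin":0}
    - {"x":0,"y":0,"z":0,"spin":0}
    - {"x":0,"y":0,"z":0,"spin":0}
    - {"x":0,"y":0,"z":0,"spin":0}
  grip: 0
  newtons: 50

```text
time: 13.1
position: [0.5353, 0.3382, 0.0977]
tool_rot: [0.624, 0.781, -0.007, 0.018]
ft_force: [0.4, 0.3, -1.4]
grip_width: 0.0218
```

```bash
python3 - <<'E'
from h import *
go(D((.5631,.2233,.221),(0,.158,.0963)),1.792)
E
```

```text
t 13.1 pos [0.5353 0.3382 0.0977] head 1.7927 tilt [ 0.019 -0.034 -0.999] F [ 0.4  0.3 -1.4] w 0.0218
shift mm [39.8  1.9 -0.1] spin 0.0007
```

Emit:
play_rows:
  commands:
    - {"x":8,"y":0,"z":0,"spin":0}
    - {"x":10,"y":0,"z":0,"spin":0}
    - {"x":10,"y":0,"z":0,"spin":0}
    - {"x":7,"y":0,"z":0,"spin":0}
    - {"x":0,"y":0,"z":0,"spin":0}

```text
time: 13.6
position: [0.5286, 0.3662, 0.0977]
tool_rot: [0.623, 0.782, -0.013, 0.023]
ft_force: [1.8, -7.3, -0.4]
grip_width: 0.0216
```

```bash
python3 - <<'E'
from h import *
go(D((.5631,.2233,.221),(0,.158,.0963)),1.792)
S=cams.camera('side');o=(270,180);b=S['img'][o[1]:o[1]+110,o[0]:o[0]+140]
cv2.imwrite('pics/m1.png',cv2.cvtColor(cv2.resize(b,None,fx=5,fy=5,interpolation=cv2.INTER_CUBIC),cv2.COLOR_RGB2BGR))
T=cams.camera('top');o=(250,210);b=T['img'][o[1]:o[1]+110,o[0]:o[0]+140]
cv2.imwrite('pics/m2.png',cv2.cvtColor(cv2.resize(b,None,fx=5,fy=5,interpolation=cv2.INTER_CUBIC),cv2.COLOR_RGB2BGR))
E
```

```text
t 13.6 pos [0.5286 0.3662 0.0977] head 1.7953 tilt [ 0.019 -0.049 -0.999] F [ 1.8 -7.3 -0.4] w 0.0216
shift mm [11.   2.3  0.8] spin 0.0033
```

View pics/m1.png

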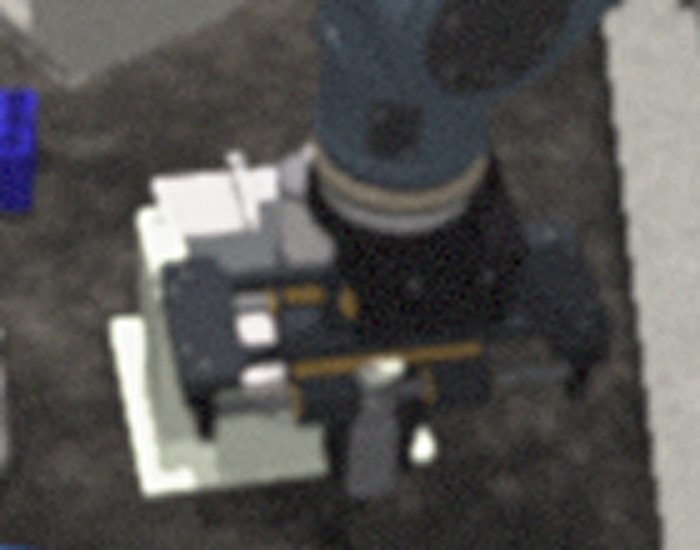

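View pics/m2.png

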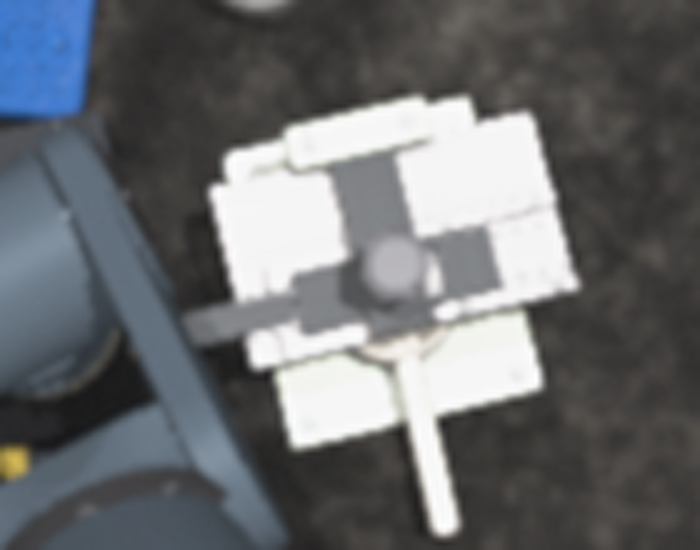

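The slide is about 29 mm out, with the shoulder at about (310,271) px in the top view. Pulling further.

Emit:
play_rows:
  commands:
    - {"x":7,"y":0,"z":0,"spin":0}
    - {"x":5,"y":0,"z":0,"spin":0}
    - {"x":0,"y":0,"z":0,"spin":0}

```text
time: 14.0
position: [0.5272, 0.3718, 0.0976]
tool_rot: [0.622, 0.782, -0.018, 0.027]
ft_force: [1.4, -8.7, 0.5]
grip_width: 0.0219
```

```bash
cat > chk.py <<'E'
from h import *
import sys
pd=(.5631,.2233,.221)
go(D(pd,(0,.158,.0963)),1.792)
T=cams.camera('top');o=(270,220)
b=cv2.resize(T['img'][o[1]:o[1]+75,o[0]:o[0]+100],None,fx=8,fy=8,interpolation=cv2.INTER_CUBIC)
q=lambda X:tuple(int(v) for v in (proj(T,D(pd,X))-o)*8+4)
for x,a in ((-.024,-.017),(.017,.024)): cv2.line(b,q((x,.06,.0885)),q((a,.06,.0885)),(255,0,0),1)
for x in (-.016,.016): cv2.circle(b,q((x,.06,.0965)),3,(0,200,0),1)
cv2.imwrite('pics/'+sys.argv[1],cv2.cvtColor(b,cv2.COLOR_RGB2BGR))
E
python3 chk.py n1.png
```

```text
t 14.0 pos [0.5272 0.3718 0.0976] head 1.7973 tilt [ 0.019 -0.062 -0.998] F [ 1.4 -8.7  0.5] w 0.0219
shift mm [5.3 2.5 1. ] spin 0.0053
```

View pics/n1.png

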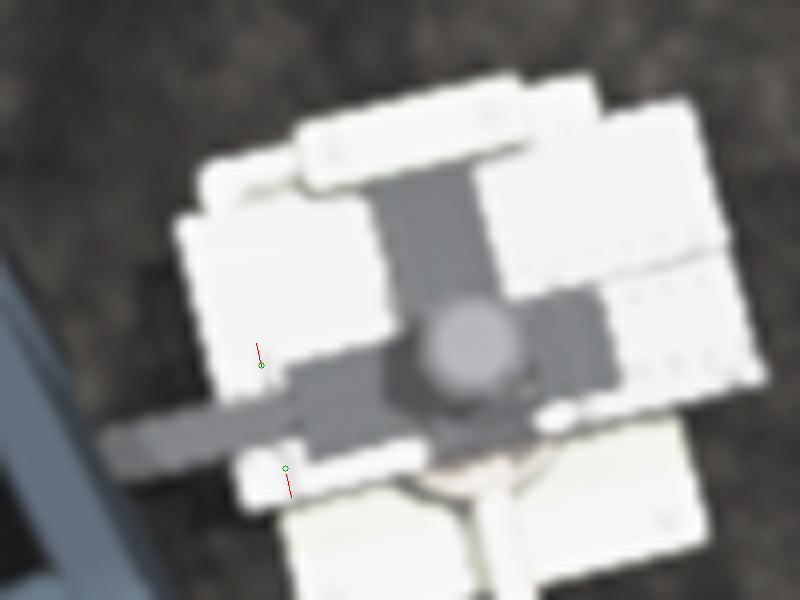

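Emit:
play_rows:
  commands:
    - {"x":5,"y":0,"z":0,"spin":0}
    - {"x":4,"y":0,"z":0,"spin":0}

```text
time: 14.25
position: [0.5263, 0.3755, 0.0976]
tool_rot: [0.622, 0.782, -0.022, 0.03]
ft_force: [0.8, -9.3, 2.7]
grip_width: 0.0212
```

```bash
python3 chk.py n2.png
```

```text
t 14.25 pos [0.5263 0.3755 0.0976] head 1.7983 tilt [ 0.02  -0.072 -0.997] F [ 0.8 -9.3  2.7] w 0.0212
shift mm [1.5 2.5 1.2] spin 0.0063
```

View pics/n2.png

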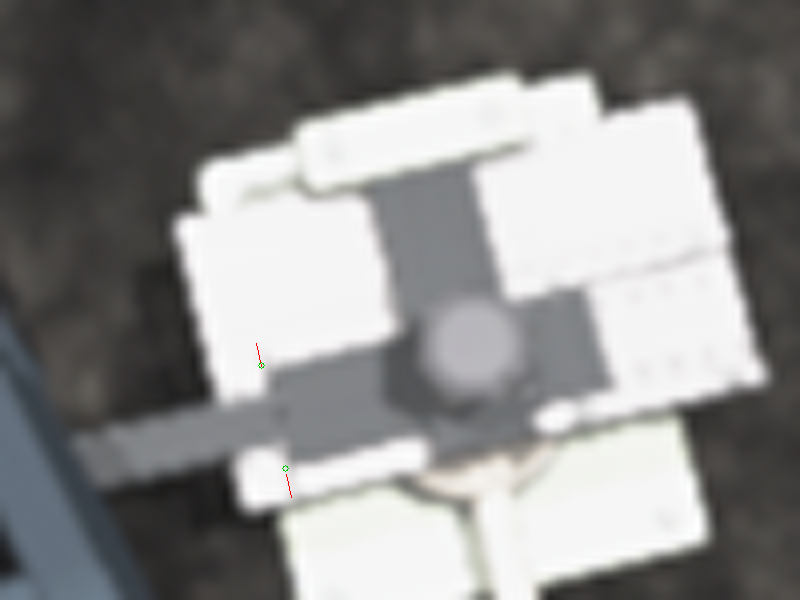

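Emit:
play_rows:
  commands:
    - {"x":3.5,"y":0,"z":0,"spin":0}

```text
time: 14.4
position: [0.526, 0.3768, 0.0976]
tool_rot: [0.621, 0.782, -0.024, 0.032]
ft_force: [1.6, -10.0, 2.1]
grip_width: 0.0217
```

```bash
python3 chk.py n3.png; python3 -c "
from h import *
for i in range(4):
    cams.camera('side');go(D((.5631,.2233,.221),(0,.158,.0963)),1.792)"
```

```text
t 14.4 pos [0.526  0.3768 0.0976] head 1.7991 tilt [ 0.02  -0.077 -0.997] F [  1.6 -10.    2.1] w 0.0217
shift mm [0.2 2.5 1.3] spin 0.0071
t 14.5 pos [0.526  0.3772 0.0976] head 1.7992 tilt [ 0.02  -0.076 -0.997] F [ 0.9 -8.6  2.2] w 0.0217
shift mm [-0.2  2.5  1.4] spin 0.0072
t 14.55 pos [0.5259 0.3772 0.0976] head 1.7992 tilt [ 0.02  -0.076 -0.997] F [-0.1 -9.   1.9] w 0.0218
shift mm [-0.2  2.5  1.3] spin 0.0072
t 14.6 pos [0.526  0.3771 0.0976] head 1.7991 tilt [ 0.02  -0.076 -0.997] F [ 0.9 -9.2  2.3] w 0.0216
shift mm [-0.1  2.5  1.3] spin 0.0071
t 14.65 pos [0.526  0.3771 0.0976] head 1.7991 tilt [ 0.02  -0.076 -0.997] F [ 0.6 -9.3  1.9] w 0.0219
shift mm [-0.1  2.5  1.3] spin 0.0071
```

View pics/n3.png

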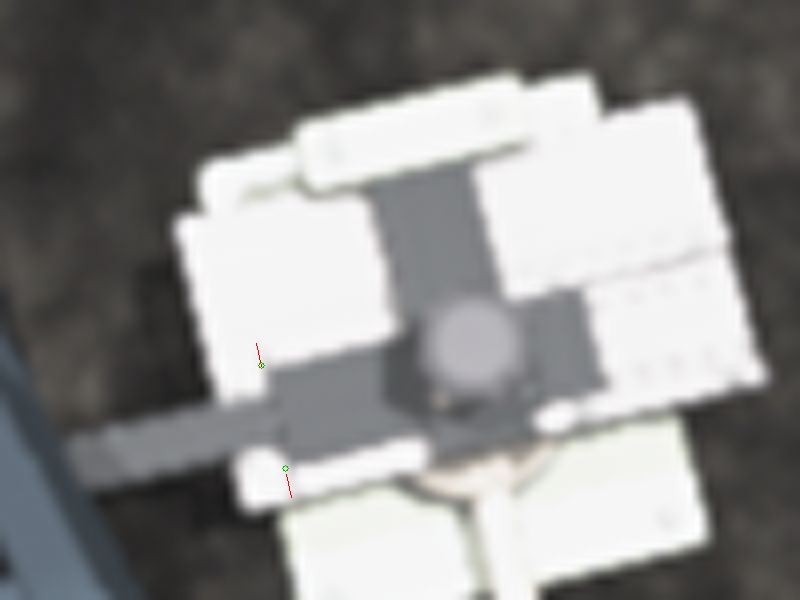

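```bash
python3 chk.py n4.png; python3 - <<'E'
from h import *
S=cams.camera('side');o=(270,180);b=S['img'][o[1]:o[1]+110,o[0]:o[0]+130]
cv2.imwrite('pics/s4.png',cv2.cvtColor(cv2.resize(b,None,fx=5,fy=5,interpolation=cv2.INTER_CUBIC),cv2.COLOR_RGB2BGR))
T=cams.camera('top')
for P in (S,T):
  for k in ('ball_0_center','pan_bowl'):
    for r in nets.outline_of(P,k)[:4]: print(k,r['conf'],r['pixel'],r['region'].sum())
E
```

```text
t 14.65 pos [0.526  0.3771 0.0976] head 1.7991 tilt [ 0.02  -0.076 -0.997] F [ 0.6 -9.3  1.9] w 0.0219
shift mm [-0.1  2.5  1.3] spin 0.0071
pan_bowl 0.89 [353.2, 309.5] 352
pan_bowl 0.79 [332.5, 290.7] 252
```

View pics/n4.png

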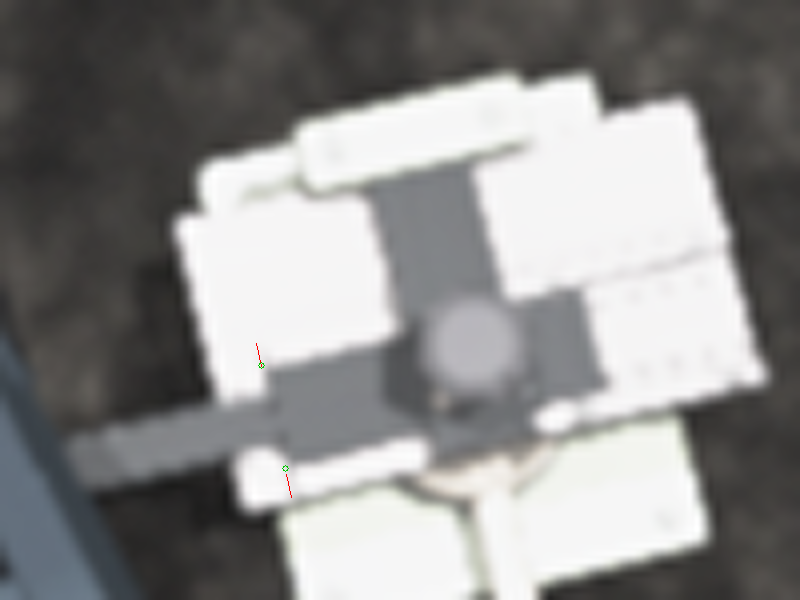

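View pics/s4.png

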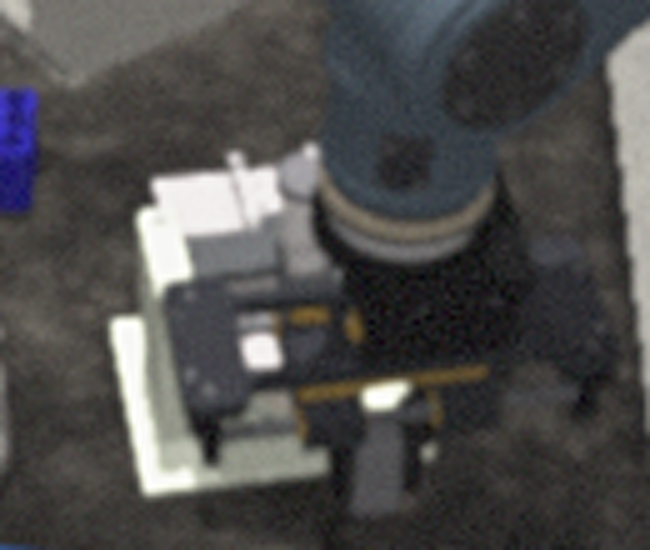

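```bash
python3 - <<'E'
import cv2,numpy as np
c=[]
for f in ('g5','m1','s4'):
    a=cv2.imread(f'pics/{f}.png');print(f,a[205:270,285:312].mean((0,1)).round(0)); c.append(cv2.resize(a[130:300,240:360],None,fx=2.2,fy=2.2))
cv2.imwrite('pics/cmp.png',np.hstack(c))
c=[]
for f in ('n1','n2','n4'):
    a=cv2.imread(f'pics/{f}.png'); c.append(cv2.resize(a[280:470,370:560],None,fx=1.4,fy=1.4))
cv2.imwrite('pics/cmp2.png',np.hstack(c))
E
```

```text
g5 [135. 135. 138.]
m1 [128. 129. 132.]
s4 [135. 136. 139.]
```

View pics/cmp.png

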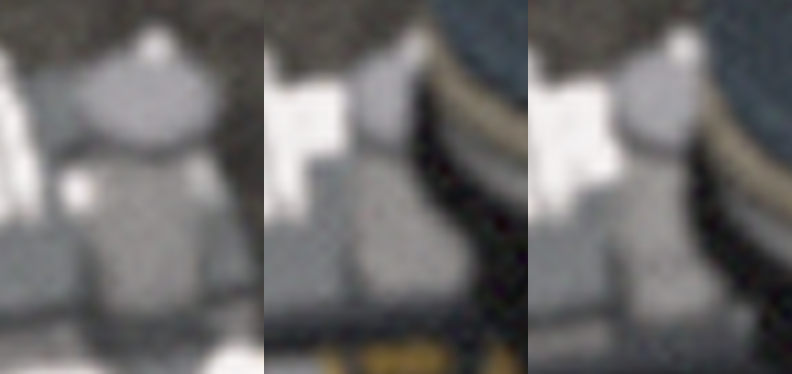

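View pics/cmp2.png

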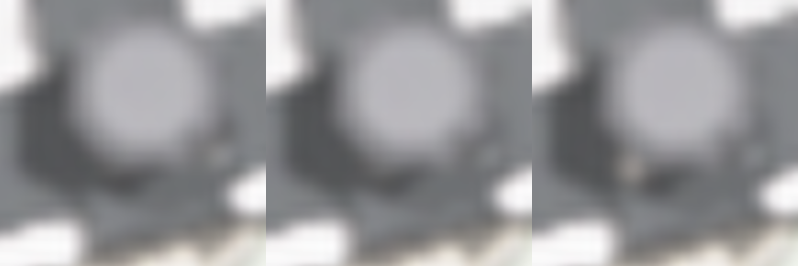

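```bash
python3 - <<'E'
from h import *
pd=(.5631,.2233,.221)
T=cams.camera('top');now=T['img'].mean(2).astype(np.float32)
old=cv2.cvtColor(cv2.imread('pics/top0.png'),cv2.COLOR_BGR2GRAY).astype(np.float32)
def prof(img,xs,z,ys):
    out=[]
    for y in ys:
        P=np.float32([proj(T,D(pd,(x,y,z))) for x in xs])
        out.append(cv2.remap(img,P[:,0][None],P[:,1][None],cv2.INTER_LINEAR).mean())
    return np.array(out)
ys=np.arange(.046,.0745,.0015)
print((ys*1000).round(1).tolist())
for nm,img,xs,z in (('line+',old,np.linspace(.010,.022,8),.088),('line-',old,np.linspace(-.021,-.010,8),.088),('line+',old,np.linspace(.026,.05,8),.088),('line now+',now,np.linspace(.019,.024,8),.088),('sh+',now,np.linspace(.0105,.0145,5),.0965),('sh-',now,np.linspace(-.0145,-.0105,5),.0965)):
    print(nm,prof(img,xs,z,ys).round(0).astype(int).tolist())
# shut shoulder in old image
ys=np.arange(.006,.0345,.0015);print((ys*1000).round(1).tolist())
for xs in (np.linspace(.0105,.0145,5),np.linspace(-.0145,-.0105,5)): print('old sh',prof(old,xs,.0965,ys).round(0).astype(int).tolist())
E
```

```text
[46.0, 47.5, 49.0, 50.5, 52.0, 53.5, 55.0, 56.5, 58.0, 59.5, 61.0, 62.5, 64.0, 65.5, 67.0, 68.5, 70.0, 71.5, 73.0]
line+ [241, 240, 240, 241, 242, 242, 241, 237, 230, 228, 233, 239, 242, 242, 241, 240, 241, 240, 227]
line- [244, 244, 243, 243, 243, 244, 243, 239, 232, 230, 235, 240, 244, 245, 245, 244, 243, 236, 214]
line+ [245, 245, 245, 245, 245, 245, 245, 245, 245, 245, 245, 245, 245, 245, 245, 246, 246, 246, 237]
line now+ [245, 245, 245, 245, 245, 245, 244, 240, 238, 239, 242, 245, 245, 246, 246, 246, 247, 247, 234]
sh+ [150, 152, 153, 152, 150, 148, 149, 151, 166, 191, 226, 240, 245, 245, 243, 242, 242, 240, 222]
sh- [135, 136, 135, 135, 135, 135, 137, 140, 152, 176, 204, 226, 238, 241, 242, 239, 233, 223, 195]
[6.0, 7.5, 9.0, 10.5, 12.0, 13.5, 15.0, 16.5, 18.0, 19.5, 21.0, 22.5, 24.0, 25.5, 27.0, 28.5, 30.0, 31.5, 33.0, 34.5]
old sh [171, 160, 145, 128, 110, 94, 90, 96, 118, 144, 178, 200, 217, 225, 233, 237, 241, 244, 245, 245]
old sh [96, 101, 108, 113, 114, 112, 111, 126, 151, 186, 212, 230, 239, 242, 242, 237, 234, 234, 237, 241]
```

```bash
python3 - <<'E'
from h import *
for i in range(12): p=cams.camera('side' if i%2 else 'top')
go(D((.5631,.2233,.221),(0,.158,.0963)),1.792)
acc=[];
for i in range(6):acc.append(cams.camera('top')['img'].astype(float))
m=np.mean(acc,0)
o=(310,245);h=40
old=cv2.cvtColor(cv2.imread('pics/top0.png'),cv2.COLOR_BGR2RGB)
a=[cv2.resize(np.uint8(im[o[1]:o[1]+h,o[0]:o[0]+h]),None,fx=9,fy=9,interpolation=cv2.INTER_CUBIC) for im in (old,m)]
cv2.imwrite('pics/mag.png',cv2.cvtColor(np.hstack(a),cv2.COLOR_RGB2BGR))
E
```

```text
t 15.65 pos [0.526  0.377  0.0976] head 1.799 tilt [ 0.02  -0.076 -0.997] F [ 1.8 -9.7  3.7] w 0.0218
shift mm [-0.   2.5  1.3] spin 0.007
```

View pics/mag.png

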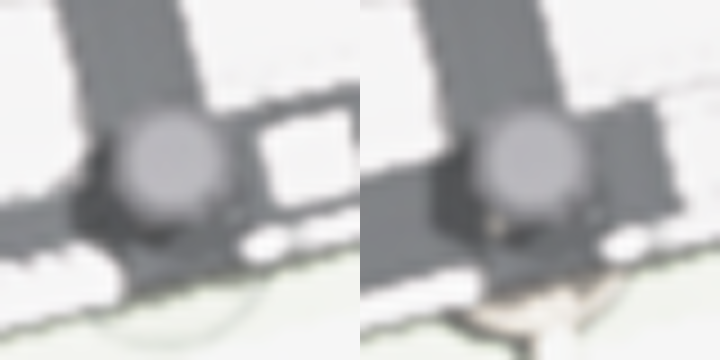

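The slide holds steady at the line. A cream speck, which was not there when shut, shows through the magazine at ≈(325,270), so I'm seeing the pan through an emptied bore. Handing in.

```bash
python3 - <<'E'
from h import *
robot.hand_in()
E
```

```text
the job is handed in; nothing more can be done
```

The pan is on the base plate under the spout, the slide is held out at the scribed line, and I handed in at about 16 s with the gripper still holding it. I never saw a ball in the pan directly.

- **Pan:** I carried the white pan by its handle, lowered it until it touched the plate (about 3 N) and let go while the gate was still shut. In both cameras it lies within about 1–2 mm of where a centred pan should appear.
- **Slide:** I pinched the grey grip with 50 N and pulled it out. In the top picture the shoulder measures 59.8–60.1 mm from the spout axis, the scribed line about 59.3 mm, and the travel is about 40.1 mm. The force on the wrist was about 9–10 N, which fits the spring. The position stayed within about 0.1 mm for the second or so I watched before handing in.
- **Balls:** The bed and the gripper hide the pan's inside, and the detector found no ball in the last pictures. The sign that they dropped is a cream speck, the colour of the pan, now visible through the magazine where there was none before.
- **Tilt:** The gripper leaned over to about 4° during the pull; the slide still measured at the line.

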